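# Shift the locked tin tray to its other station

## Robot

A 6-joint arm with a two-finger parallel gripper is mounted at the origin on a cart in front of the work surface, level with it; the furniture and walls round the work are solid. World frame = base frame: x ahead of the robot, y to its left, z up, the work surface at z = 0. Lengths are in m, angles in rad, forces in N, time in s.
With the tool pointing down it reaches from about 0.25 to 0.725 m from the base axis. Payload 4 kg.
Tool frame: the origin (TCP) lies at the very end of the fingers, on their centre line; the grasp point (between the pads) lies 19 mm behind it; x points along the fingers, z is the direction in which the jaws open and shut, and the axes are right-handed (so a half turn about x gives the same grasp; the last joint's range is limited). The gripper opens to 85 mm and grips with 20 to 120 N. Pads are 22 mm wide; open, the fingers measure 114 mm over their backs; the gripper's body (76 mm by 85 mm) begins 54 mm behind the grasp point. The pads swing forward as they close: fully open they stand 13 mm farther back than shut.
Start: joints at [-1.268, 0.241, 0.005, 1.335, 0, 1.571], TCP at [0.149, -0.477, 0.231] pointing down, gripper open.
Joint ranges: [-2.72, 2.72], [-1.05, 1.87], [-1.09, 1.28], [-1.99, 2.15], [-1.42, 1.44], [-3.14, 3.14]. Speed limits (rad/s): [2.79, 2.79, 3.14, 3.14, 3.14, 3.14].

## Interface

Orientations are given as a unit quaternion [x, y, z, w].
In Python, from workcell import bot gives the robot as it stands.
- The arm moves only by the tool apply_moves, never from a script. Its argument "targets" is one flat list of numbers, 7 for each row, row after row: the shift along the tool's x, y, z in units of 25 cm (1.0 is 25 cm), then the turn, a rotation vector about the tool's x, y, z in units of 0.5 rad (1.0 is 0.5 rad), then the opening, from 0 (shut) to 1 (fully open). In form: [tx, ty, tz, wx, wy, wz, claw, tx, ty, tz, wx, wy, wz, claw, ...]. A call has 1 to 12 rows; each row is the pose to reach, as a shift and turn from the pose commanded when the call began, along the tool's axes at that moment; what a row does not reach only later rows make up. A row lasts 1/12 s, in which the tool goes at most 41.7 mm and 7.16 degrees, less where a joint would pass 70% of its speed; a pose out of reach is approached as far as the arm can. A call with a number of a shift or a turn outside -1 to 1 is refused whole. A call with a gripper value outside its range is refused whole. The fingers move at their own pace and stop on an object; the grip force is fixed at half the most. Time passes only in rows, so rows that repeat a pose let the fingers close. It gives the time, the measured TCP pose, the force and the opening at its end, in the units of the state.
- bot.get_obs(): the state, without advancing time (a new reading comes with each control period).
- bot.camera(name): name is "side" or "top" or "wrist"; returns (picture, depth): 480x640x3 uint8, red, green, blue; 480x640 float32, m along the optical axis (not along the pixel's ray), 0 where there is no reading.
- bot.camera_params(name): a dict with "fx", "fy", "cx", "cy" (pixels), "T" (4x4, takes a point from camera to world coordinates); the wrist camera has in their place "tool_from_camera" (4x4, takes a point from camera to tool coordinates, whose origin is the TCP and whose axes are the tool frame's). Camera axes: x right, y up, looking along -z (the intrinsics and any distortion apply to the point x, -y, -z); pixel columns grow to the right and rows downward; lengths in m; the calibration is good to about 2 mm. A picture is of the moment at which its call begins: read the wrist's pose just before it. camera_params takes no time and is no camera call.
- bot.job_done(): hands the job in, once; it reports no verdict.
The state is a dict: "clock": time; "joint_pos": joint angles; "joint_vel": joint speeds; "tau": joint torques, N m; "eef_pos": TCP position; "tool_rot": TCP orientation; "ft_force": force on the tool from outside, world axes, zero at the start; "ft_torque": the same for the moment, N m; "grip_width": finger opening in m.
Only numpy, scipy, OpenCV 4.12 (cv2) and the standard library are available. Lean on these libraries where they do the work, as an engineer would, in place of code of your own. Each camera call takes 0.05 s, during which the arm holds its last target.

## Task

The blue sliding tray with the tin on it is locked by the red spring plunger that stands up in its window. With a fingertip press the plunger down and, keeping it down, push the tray along its rails past the plunger, all the way to the other end, so that the plunger springs up again behind it and locks it there; then take the hand away. The tin rides along standing on the tray: do not touch or lift it, and leave the spice jar and the marker where they are.

Things in the scene. Friction and masses are not known exactly. Their poses are not given: they have to be found in the camera images.
- slide_base: Fixed slide: wooden board 206 x 253 x 8 mm with two aluminium rails. Origin on the worktop straight below the plunger's centre; z up; -y along the rails is the way the tray must be pushed; +x to the side of the low tray with the tin. The board spans x -53 to 153, y -155 to 98 mm. The channel between the rails is 60 mm wide and open below the window but for a sleeve round the plunger (top at 36 mm).
- plunger (a joint): Travel of the red spring plunger, m: 0 = fully up, 0.014 = pressed fully down (hard stop). It moves straight down; the spring needs about 2 N to start and 4.8 N at the bottom, and it springs back by itself. The tray's plate can pass over it only when it is pressed at least 0.0105.
- plunger_top (a point): Centre of the plunger's flat, ribbed red top, 49 mm (x of the slide) by 40 mm (y of the slide). It is 57 mm above the worktop when up (2 mm proud of the blue plate), 43 mm when fully down.
- carriage (a joint): Travel of the blue sliding tray along the slide's -y, m: 0 = start, 0.1105 = far stop; friction 1.5 N; it cannot lift. At 0 the plunger has 2.5 mm of play in the window, and if up it stops the plate behind the window. From 4 mm on, that plate covers the pressed plunger and keeps it down. At 0.1075 the tray's rear end clears the plunger, which springs up behind it.
- push_face (a point): Middle of the push bar's inner face, which closes the window at its leading (-y) end and looks to the slide's +y; moves with the tray. 55 mm above the worktop; the face reaches from 46.5 to 65 mm up; bar 12 mm thick. The window behind it, through which a fingertip presses the plunger, is 54 mm (x) by 45 mm (y); the plate round it is 8.5 mm thick, top at 55 mm.
- tray_centre (a point): Centre of the floor of the low tray, 100 mm to the slide's +x and 26.5 mm to its +y from the centre of the window; moves with the tray; 27 mm above the worktop. The tray is 91 x 114 mm inside, with a rim 13 mm high.
- pea_tin: Short food tin with a green pea label, 76 mm in diameter, 58 mm high, about 0.26 kg, standing loose on the low tray (its top about 85 mm above the worktop). Origin at the centre of its underside, z up.
- spice_jar: Bystander: spice jar with a green cap, 46 mm in diameter, 106 mm high, standing off the slide's +y end. Origin at the centre of its underside.
- marker: Bystander: black and white marker pen, 17 x 135 x 16 mm, lying along the slide on the robot's side of it. Origin at the centre of its underside.
Not all that is in view belongs to the job. Of the things like the pea_tin, leave any that is black; of the rest the larger one is meant.

How it is judged:
On the way, in this order (a step that is already met when the one before it is completed fails the run):
1. the plunger is pressed down while the tray is still at its first station (value of joint plunger above 0.0105 m and value of joint carriage below 0.008 m).
2. the tray is pushed past the plunger while the plunger is down (value of joint plunger above 0.009 m and value of joint carriage above 0.03 m).
At the end, for the whole second after the job is handed in: The tray stands beyond the plunger at the far end (travel over 105 mm), the plunger has sprung up behind it (within 3 mm of fully up), and the tin stands upright and still on the floor of the low tray (within 35 mm of its centre) (value of joint carriage above 0.105 m and value of joint plunger below 0.003 m and horizontal distance between pea_tin and tray_centre below 0.035 m and angle between pea_tin's own z axis and vertical below 0.1 rad and height (world z) of pea_tin below 0.032 m and linear speed of pea_tin below 0.02 m/s); the robot touches nothing.
It fails at once if the tin is lifted off the tray (height (world z) of pea_tin above 0.04 m).
It fails at once if the tin is tipped (angle between pea_tin's own z axis and vertical above 0.35 rad).
It fails at once if the tin is touched by the robot (contact force between any of the fingers, the arm and pea_tin above 1 N).
It fails at once if the spice jar or the marker is moved (distance of any of spice_jar, marker from where it was at the start of the episode above 0.02 m).
It also fails if it takes over 43 s, if anything falls off the work surface, if the arm or the gripper's body presses on something with over 40 N, if the wrist force passes 120 N, or if a joint passes its speed limit or range.

## Working session

There is one attempt and no reset: what is moved stays moved. The work goes in short steps, Python scripts to look and compute and a tool call to move; the robot and the scene stay as the last step left them, time stands still between calls to the robot, and variables do not carry over. Pictures are saved under pics/ and viewed, and the job is handed in when it is done.

Besides the shell and the picture viewer there is one more tool, called after ">>>" as a command line: name --argument value ..., lists and objects as JSON in quotes. apply_moves: Moves the arm, as the interface text tells. Its arguments: {"type":"object","properties":{"targets":{"type":"array"}},"required":["targets"]}

```bash
ls; mkdir -p pics; python3 - <<'E'
from workcell import bot
import cv2, numpy as np, pickle
o=bot.get_obs(); print({k:np.round(v,4).tolist() for k,v in o.items()})
for n in ("top","side"):
    im,d=bot.camera(n); p=bot.camera_params(n)
    cv2.imwrite(f"pics/{n}0.png",im[:,:,::-1]); pickle.dump((im,d,p),open(f"{n}0.pkl","wb"))
    print(n,p)
E
```

```text
pics
{'clock': 0.0, 'joint_pos': [-1.268, 0.2414, 0.0037, 1.3352, 0.0, 1.5708], 'joint_vel': [0.0025, 0.001, 0.0007, -0.0016, -0.0019, -0.0009], 'tau': [-0.0009, -37.2318, 25.2408, 0.0168, 0.0, 0.0], 'eef_pos': [0.1489, -0.4766, 0.2304], 'tool_rot': [0.4193, 0.5703, -0.4184, 0.5691], 'ft_force': [-0.4915, -0.6711, -0.7951], 'ft_torque': [0.0439, -0.0272, 0.0491], 'grip_width': 0.0855}
top {'fx': 545.8731721714387, 'fy': 545.8731721714387, 'cx': 317.32171255256685, 'cy': 242.34788871387863, 'T': array([[-0.01469133,  0.99672743, -0.07948964,  0.49162905],
       [-0.99933403, -0.0172923 , -0.03213199,  0.44262083],
       [-0.0334014 ,  0.07896464,  0.99631769,  0.96354067],
       [ 0.        ,  0.        ,  0.        ,  1.        ]])}
side {'fx': 464.186185890891, 'fy': 464.186185890891, 'cx': 328.52064911748204, 'cy': 239.46125604013665, 'T': array([[-0.88824113,  0.28802828, -0.35786507,  0.2671181 ],
       [-0.45925215, -0.57497143,  0.67712282,  1.04736757],
       [-0.01073167,  0.76579864,  0.64299088,  0.64109079],
       [ 0.        ,  0.        ,  0.        ,  1.        ]])}
```

View pics/top0.png

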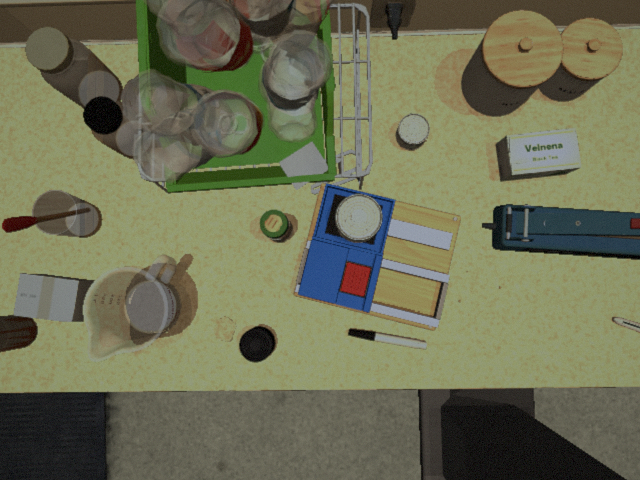

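View pics/side0.png

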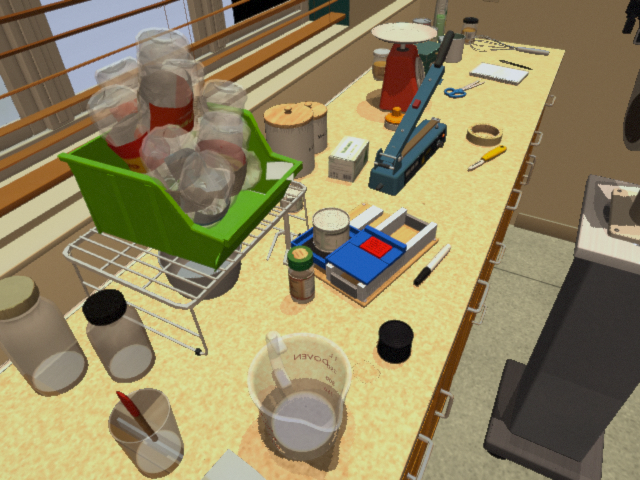

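```bash
cat > h.py <<'E'
import numpy as np, pickle, cv2
def ray(p,uv,z):
    T=p["T"]; uv=np.atleast_2d(uv).astype(float)
    d=np.c_[(uv[:,0]-p["cx"])/p["fx"],-(uv[:,1]-p["cy"])/p["fy"],-np.ones(len(uv))]@T[:3,:3].T
    o=T[:3,3]; return o+d*((z-o[2])/d[:,2])[:,None]
def pts(p,d,m):
    v,u=np.nonzero(m&(d>0)); z=d[v,u]
    c=np.c_[(u-p["cx"])/p["fx"]*z,-(v-p["cy"])/p["fy"]*z,-z]
    return c@p["T"][:3,:3].T+p["T"][:3,3]
E
python3 - <<'E'
from h import *
for n,r in (("top",(220,350,170,340)),("side",(280,450,190,310))):
    im,d,p=pickle.load(open(n+"0.pkl","rb"))
    hsv=cv2.cvtColor(im,cv2.COLOR_RGB2HSV)
    box=np.zeros(d.shape,bool); box[r[2]:r[3],(280 if n=="top" else 290):(470 if n=="top" else 450)]=1
    red=box&((hsv[...,0]<8)|(hsv[...,0]>172))&(hsv[...,1]>150)&(hsv[...,2]>80)
    k,l,s,c=cv2.connectedComponentsWithStats(red.astype(np.uint8)); i=1+np.argmax(s[1:,4]); m=l==i
    print(n,s[i],c[i])
    cs,_=cv2.findContours(m.astype(np.uint8),0,1); q=cs[0][:,0]
    if n=="top":
        w=ray(p,q,.057)[:,:2]; print("rect",cv2.minAreaRect((w*1000).astype(np.float32)))
    print("ray centroid",ray(p,[c[i]],.057), "depth pts median",np.median(pts(p,d,m),0))
    blue=box&(hsv[...,0]>100)&(hsv[...,0]<125)&(hsv[...,1]>150)&(hsv[...,2]>60)
    if n=="top":
        P=pts(p,d,blue); top=P[(P[:,2]>.047)&(P[:,2]<.062)]; print("plate z",np.median(top[:,2]),cv2.minAreaRect((top[:,:2]*1000).astype(np.float32)))
    x0,y0=(280,170) if n=="top" else (280,190)
    cv2.imwrite(f"pics/{n}crop.png",cv2.resize(im[y0:y0+170,x0:x0+190,::-1],None,fx=3.5,fy=3.5,interpolation=2))
E
```

```text
top [341 262  30  34 721] [355.09015257 278.89875173]
rect ((502.24334716796875, 410.2128601074219), (40.36290740966797, 48.541080474853516), 75.00737762451172)
ray centroid [[0.50222469 0.41024532 0.057     ]] depth pts median [0.50213154 0.41035823 0.05726563]
plate z 0.055219072822591364 ((512.531494140625, 435.7589111328125), (118.9399185180664, 99.6462173461914), 75.09475708007812)
side [360 236  32  22 374] [375.54278075 246.69251337]
ray centroid [[0.50164118 0.41102964 0.057     ]] depth pts median [0.50105057 0.41245213 0.0580987 ]
```

View pics/topcrop.png

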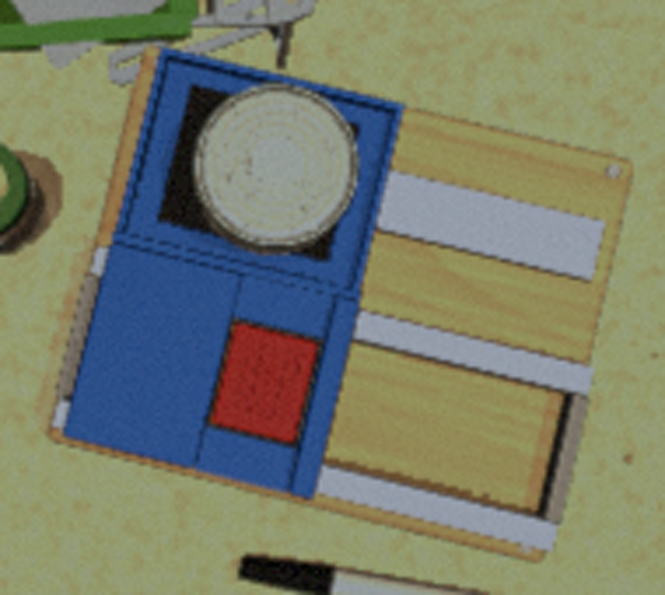

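View pics/sidecrop.png

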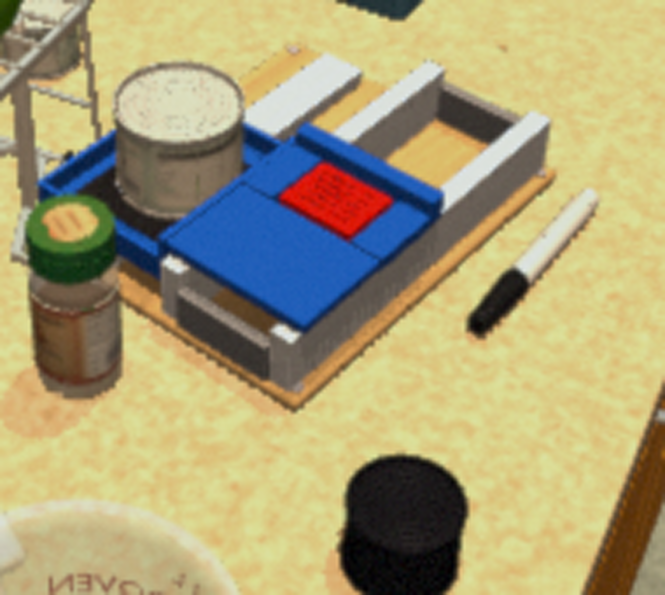

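```bash
cat >> h.py <<'E'
from scipy.spatial.transform import Rotation as R
C=np.array([.502,.4106]); A=np.radians(15.0)
SX=np.array([np.cos(A),-np.sin(A),0]); SY=np.array([np.sin(A),np.cos(A),0])
def goalR(s=1):
    x=np.array([0,0,-1.]); z=s*SX; return R.from_matrix(np.c_[x,np.cross(z,x),z])
def rel(o,pos,G):
    r=R.from_quat(o["tool_rot"]); return r.inv().apply(np.array(pos)-o["eef_pos"])/.25,(r.inv()*G).as_rotvec()/.5
def sl(o):
    d=o["eef_pos"][:2]-C; return np.round([1000*d@SX[:2],1000*d@SY[:2],1000*o["eef_pos"][2]],1)
E
python3 - <<'E'
from h import *
from workcell import bot
o=bot.get_obs()
print(np.round(R.from_quat(o["tool_rot"]).as_matrix(),3))
for s in (1,-1): print(s,*[np.round(v,3) for v in rel(o,[*(C-.006*SY[:2]),.15],goalR(s))])
im,d,p=pickle.load(open("top0.pkl","rb"))
P=pts(p,d,d>0)
q=(abs(P[:,1])<.45)
for y in np.arange(-.45,.5,.1):
    for x in (.3,.4,.5,.6):
        m=(abs(P[:,1]-y)<.05)&(abs(P[:,0]-x)<.05); print(round(y,2),x, round(np.percentile(P[m,2],99.5),3) if m.any() else None,end=' | ')
    print()
E
```

```text
[[-0.001  0.955  0.298]
 [ 0.002  0.298 -0.955]
 [-1.     0.    -0.002]]
1 [ 0.328  2.394 -2.946] [-2.012e+00 -3.000e-03 -2.000e-03]
-1 [ 0.328  2.394 -2.946] [ 4.271e+00 -2.000e-03  4.000e-03]
-0.45 0.3 None | -0.45 0.4 None | -0.45 0.5 None | -0.45 0.6 None | 
-0.35 0.3 None | -0.35 0.4 None | -0.35 0.5 None | -0.35 0.6 None | 
-0.25 0.3 None | -0.25 0.4 None | -0.25 0.5 None | -0.25 0.6 None | 
-0.15 0.3 None | -0.15 0.4 None | -0.15 0.5 None | -0.15 0.6 None | 
-0.05 0.3 0.004 | -0.05 0.4 0.012 | -0.05 0.5 0.062 | -0.05 0.6 0.069 | 
0.05 0.3 0.004 | 0.05 0.4 0.004 | 0.05 0.5 0.061 | 0.05 0.6 0.173 | 
0.15 0.3 0.004 | 0.15 0.4 0.004 | 0.15 0.5 0.052 | 0.15 0.6 0.114 | 
0.25 0.3 0.004 | 0.25 0.4 0.047 | 0.25 0.5 0.048 | 0.25 0.6 0.024 | 
0.35 0.3 0.004 | 0.35 0.4 0.048 | 0.35 0.5 0.068 | 0.35 0.6 0.087 | 
0.45 0.3 0.004 | 0.45 0.4 0.016 | 0.45 0.5 0.06 | 0.45 0.6 0.227 |
```

>>> apply_moves --targets '[0.0,0.8,-0.98,-0.67,0,0,0,0.0,0.8,-0.98,-0.67,0,0,0,0.0,0.8,-0.98,-0.67,0,0,0,0.0,0.8,-0.98,-0.67,0,0,0,0.0,0.8,-0.98,-0.67,0,0,0,0.0,0.8,-0.98,-0.67,0,0,0,0.0,0.8,-0.98,-0.67,0,0,0,0.0,0.8,-0.98,-0.67,0,0,0,0.0,0.8,-0.98,-0.67,0,0,0,0.0,0.8,-0.98,-0.67,0,0,0]'

```text
clock: 0.93
eef_pos: [0.2672, -0.1827, 0.2312]
tool_rot: [0.317, 0.632, -0.317, 0.632]
ft_force: [-0.7, 1.2, -0.8]
grip_width: -0.0002
```

```bash
cat > st.py <<'E'
from h import *
from workcell import bot
import sys
o=bot.get_obs()
off=float(sys.argv[1]) if len(sys.argv)>1 else -.006; z=float(sys.argv[2]) if len(sys.argv)>2 else .2
print(o["clock"],"pos",np.round(o["eef_pos"],4),"slide mm",sl(o),"F",np.round(o["ft_force"],2),"Fs",np.round([o["ft_force"]@SX,o["ft_force"]@SY],2),"w",o["grip_width"],"q",np.round(o["joint_pos"],2))
print(*[np.round(v,4) for v in rel(o,[*(C+off*SY[:2]),z],goalR(1))])
E
python3 st.py
```

```text
0.9333 pos [ 0.2672 -0.1827  0.2312] slide mm [ -73.3 -633.8  231.2] F [-0.66  1.16 -0.85] Fs [-0.93  0.95] w -0.00018386148793265235 q [-0.6  -0.11 -0.38  1.31 -0.    1.9 ]
[ 0.1241  2.1543 -1.3236] [-1.3343e+00  2.0000e-04  7.0000e-04]
```

>>> apply_moves --targets '[0.0,1.0,-0.6,-0.67,0,0,0,0.0,1.0,-0.6,-0.67,0,0,0,0.0,1.0,-0.6,-0.67,0,0,0,0.0,1.0,-0.6,-0.67,0,0,0,0.0,1.0,-0.6,-0.67,0,0,0,0.0,1.0,-0.6,-0.67,0,0,0,0.0,1.0,-0.6,-0.67,0,0,0,0.0,1.0,-0.6,-0.67,0,0,0,0.0,1.0,-0.6,-0.67,0,0,0]'

```text
clock: 1.68
eef_pos: [0.3792, 0.0864, 0.2306]
tool_rot: [0.207, 0.676, -0.208, 0.676]
ft_force: [-0.6, -0.8, 0.5]
grip_width: 0.0001
```

```bash
python3 st.py
```

```text
1.6833 pos [0.3792 0.0864 0.2306] slide mm [ -34.7 -345.   230.6] F [-0.64 -0.8   0.47] Fs [-0.42 -0.94] w 8.019561671379485e-05 q [ 0.22  0.02 -0.25  1.3  -0.    2.39]
[ 0.1207  1.327  -0.3119] [-0.6661 -0.0018  0.0028]
```

>>> apply_moves --targets '[0.0,1.0,-0.24,-0.667,0,0,0,0.0,1.0,-0.24,-0.667,0,0,0,0.0,1.0,-0.24,-0.667,0,0,0,0.0,1.0,-0.24,-0.667,0,0,0,0.0,1.0,-0.24,-0.667,0,0,0,0.0,1.0,-0.24,-0.667,0,0,0,0.0,1.0,-0.24,-0.667,0,0,0,0.0,1.0,-0.24,-0.667,0,0,0]'

```text
clock: 2.35
eef_pos: [0.4711, 0.3255, 0.2296]
tool_rot: [0.093, 0.701, -0.094, 0.7]
ft_force: [-0.6, -0.8, 0.9]
grip_width: 0.0005
```

```bash
python3 st.py -.006 .1; python3 - <<'E'
from h import *
from workcell import bot
o=bot.get_obs(); im,d=bot.camera("wrist"); p=bot.camera_params("wrist")
pickle.dump((im,d,p,o),open("w1.pkl","wb")); cv2.imwrite("pics/w1.png",im[:,:,::-1])
M=np.eye(4); M[:3,:3]=R.from_quat(o["tool_rot"]).as_matrix(); M[:3,3]=o["eef_pos"]; p["T"]=M@p["tool_from_camera"]
hsv=cv2.cvtColor(im,cv2.COLOR_RGB2HSV)
red=((hsv[...,0]<8)|(hsv[...,0]>172))&(hsv[...,1]>150)&(hsv[...,2]>80)
k,l,s,c=cv2.connectedComponentsWithStats(red.astype(np.uint8)); i=1+np.argmax(s[1:,4]); m=(l==i).astype(np.uint8)
cs,_=cv2.findContours(m,0,1); w=ray(p,max(cs,key=len)[:,0],.057)[:,:2]
print(s[i],c[i],cv2.minAreaRect((w*1000).astype(np.float32)))
E
```

```text
2.35 pos [0.4711 0.3255 0.2296] slide mm [ -7.8 -90.2 229.6] F [-0.62 -0.83  0.9 ] Fs [-0.38 -0.96] w 0.00047128071521562514 q [ 0.6   0.39  0.21  1.39 -0.    2.44]
[0.5178 0.3379 0.0307] [-0.0071 -0.0023  0.004 ]
[ 300   86   63   55 3366] [330.93018419 112.39601901] ((503.6395568847656, 409.081787109375), (40.46881103515625, 49.81000900268555), 74.72218322753906)
```

View pics/w1.png

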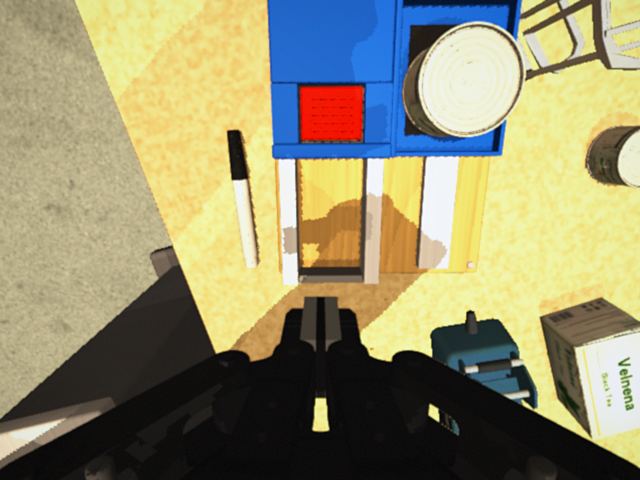

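>>> apply_moves --targets '[0.2,0.335,0.033,-0.007,-0.002,0.004,0,0.4,0.335,0.033,-0.007,-0.002,0.004,0,0.52,0.335,0.033,-0.007,-0.002,0.004,0,0.52,0.335,0.033,-0.007,-0.002,0.004,0,0.52,0.335,0.033,-0.007,-0.002,0.004,0,0.52,0.335,0.033,-0.007,-0.002,0.004,0,0.52,0.335,0.033,-0.007,-0.002,0.004,0]'

```text
clock: 2.98
eef_pos: [0.5006, 0.4028, 0.1035]
tool_rot: [0.094, 0.7, -0.092, 0.702]
ft_force: [-0.5, 0.3, 0.4]
grip_width: -0.0001
```

```bash
sed -i 's/C=np.array.*; A/C=np.array([.5026,.4102]); A/' h.py; python3 st.py -.007 .06; python3 - <<'E'
from h import *
from workcell import bot
for n in ("wrist","side"):
    im,d=bot.camera(n)
    if n=="side": im=cv2.resize(im[170:320,270:470],None,fx=3.5,fy=3.5)
    cv2.imwrite(f"pics/{n}2.png",im[:,:,::-1])
E
```

```text
2.9833 pos [0.5006 0.4028 0.1035] slide mm [ -0.   -7.7 103.5] F [-0.51  0.33  0.37] Fs [-0.58  0.19] w -5.5689937986074874e-05 q [ 0.68  0.59  0.2   1.18 -0.    2.51]
[ 0.1738  0.0024 -0.0003] [-0.0035  0.0043 -0.0056]
```

View pics/wrist2.png

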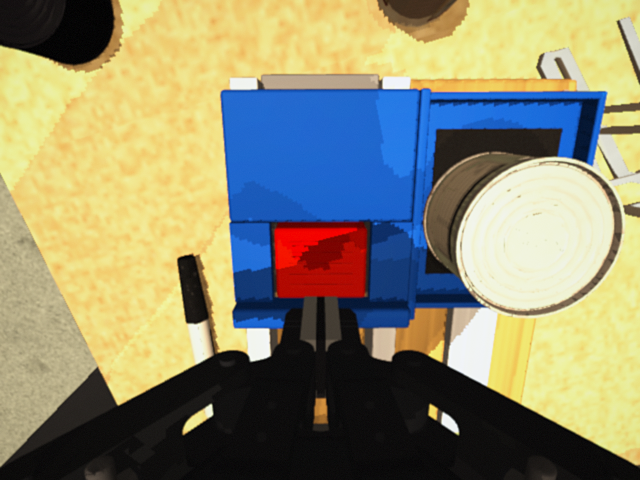

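View pics/side2.png

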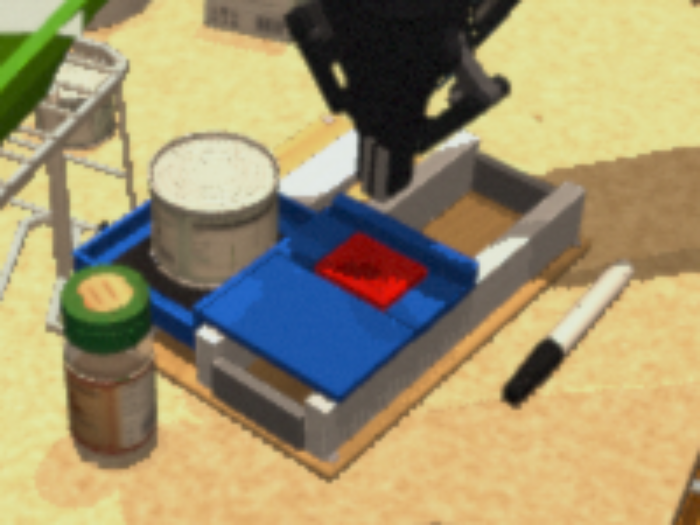

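```bash
python3 - <<'E'
from h import *
im,d,p=pickle.load(open("top0.pkl","rb"))
w=ray(p,[[358.5,217.5]],.085)[0]; v=w[:2]-C; print(w, v@SX[:2],v@SY[:2])
# arm height profile now, from wrist depth: gripper near points in tool frame
from workcell import bot
im,d,=bot.camera("wrist"); q=bot.camera_params("wrist"); q["T"]=q["tool_from_camera"]
P=pts(q,d,d>0); 
for a,b in ((-.12,-.1),(-.1,-.08),(-.08,-.06),(-.06,-.045),(-.045,-.03),(-.03,-.015),(-.015,.003)):
    m=(P[:,0]>a)&(P[:,0]<b)&(abs(P[:,1])<.08)&(abs(P[:,2])<.08); print(a,b,m.sum(),np.round([P[m].min(0),P[m].max(0)],3).tolist() if m.any() else '')
E
```

```text
[0.60086984 0.40374449 0.085     ] 0.09659218451136176 0.019198559721863795
-0.12 -0.1 0 
-0.1 -0.08 19260 [[-0.097, 0.002, -0.061], [-0.08, 0.021, 0.063]]
-0.08 -0.06 23633 [[-0.08, -0.009, -0.056], [-0.06, 0.018, 0.059]]
-0.06 -0.045 11697 [[-0.06, -0.013, -0.04], [-0.045, 0.014, 0.042]]
-0.045 -0.03 2005 [[-0.045, -0.013, -0.026], [-0.03, 0.014, 0.028]]
-0.03 -0.015 1481 [[-0.03, 0.005, -0.013], [-0.015, 0.011, 0.015]]
-0.015 0.003 683 [[-0.015, 0.006, -0.012], [-0.004, 0.011, 0.015]]
```

>>> apply_moves --targets '[0.08,0.002,0,0,0,0,0,0.15,0.002,0,0,0,0,0,0.15,0.002,0,0,0,0,0,0.15,0.002,0,0,0,0,0]'

```text
clock: 3.47
eef_pos: [0.4996, 0.4048, 0.0648]
tool_rot: [0.093, 0.701, -0.091, 0.702]
ft_force: [-0.1, 0.1, 1.6]
grip_width: -0.0001
```

```bash
python3 st.py -.007 .044
```

```text
3.4667 pos [0.4996 0.4048 0.0648] slide mm [-1.5 -6.  64.8] F [-0.06  0.08  1.57] Fs [-0.08  0.06] w -8.936221238177363e-05 q [0.68 0.63 0.16 1.1  0.   2.51]
[ 0.0833 -0.004   0.0058] [ 0.0009  0.0022 -0.004 ]
```

>>> apply_moves --targets '[0.02,0,0,0,0,0,0,0.04,0,0,0,0,0,0,0.06,0,0,0,0,0,0,0.075,0,0,0,0,0,0,0.075,0,0,0,0,0,0,0.075,0,0,0,0,0,0]'

```text
clock: 3.97
eef_pos: [0.5008, 0.406, 0.0459]
tool_rot: [0.093, 0.7, -0.091, 0.702]
ft_force: [3.0, 1.1, 3.4]
grip_width: -0.0002
```

```bash
python3 st.py -.007 .044
```

```text
3.9667 pos [0.5008 0.406  0.0459] slide mm [-0.7 -4.5 45.9] F [2.98 1.1  3.35] Fs [2.59 1.84] w -0.00018258473872120824 q [0.68 0.65 0.14 1.06 0.   2.51]
[ 0.0076 -0.0101  0.0026] [ 0.0016  0.0057 -0.0083]
```

>>> apply_moves --targets '[0.006,0,0,0,0,0,0,0.01,0,0,0,0,0,0,0.01,0,0,0,0,0,0]'

```text
clock: 4.22
eef_pos: [0.5005, 0.4059, 0.0431]
tool_rot: [0.093, 0.7, -0.091, 0.702]
ft_force: [3.5, 1.5, 4.7]
grip_width: -0.0002
```

```bash
python3 st.py -.007 .044;python3 - <<'E'
from h import *
from workcell import bot
im,d=bot.camera("side")
im=cv2.resize(im[200:300,310:450],None,fx=5,fy=5)
cv2.imwrite("pics/side3.png",im[:,:,::-1])
E
```

```text
4.2167 pos [0.5005 0.4059 0.0431] slide mm [-0.9 -4.7 43.1] F [3.46 1.52 4.69] Fs [2.94 2.36] w -0.00016621688942315143 q [0.68 0.65 0.13 1.05 0.   2.51]
[-0.0035 -0.0091  0.0036] [ 0.0016  0.0047 -0.0075]
```

View pics/side3.png

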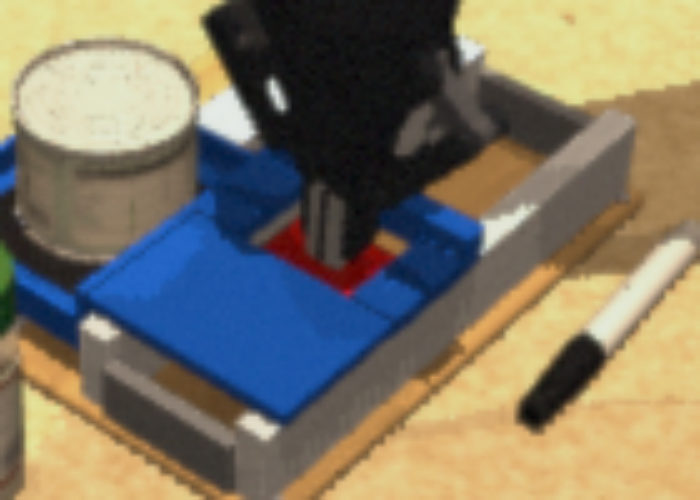

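>>> apply_moves --targets '[0,-0.01,0,0,0,0,0,0,-0.025,0,0,0,0,0,0,-0.04,0,0,0,0,0,0,-0.055,0,0,0,0,0,0,-0.07,0,0,0,0,0,0,-0.085,0,0,0,0,0,0,-0.1,0,0,0,0,0,0,-0.115,0,0,0,0,0,0,-0.13,0,0,0,0,0]'

```text
clock: 5.02
eef_pos: [0.4908, 0.3743, 0.0425]
tool_rot: [0.093, 0.701, -0.091, 0.701]
ft_force: [1.3, 4.8, 3.3]
grip_width: 0.0001
```

```bash
python3 st.py -.125 .046;python3 - <<'E'
from h import *
from workcell import bot
im,d=bot.camera("side")
im=cv2.resize(im[200:300,310:450],None,fx=5,fy=5)
cv2.imwrite("pics/side4.png",im[:,:,::-1])
E
```

```text
5.0167 pos [0.4908 0.3743 0.0425] slide mm [ -2.1 -37.7  42.5] F [1.28 4.77 3.33] Fs [0.   4.93] w 8.011945838477268e-05 q [0.65 0.6  0.05 1.01 0.   2.48]
[-0.0151 -0.349   0.0078] [ 0.0029  0.0001 -0.006 ]
```

View pics/side4.png

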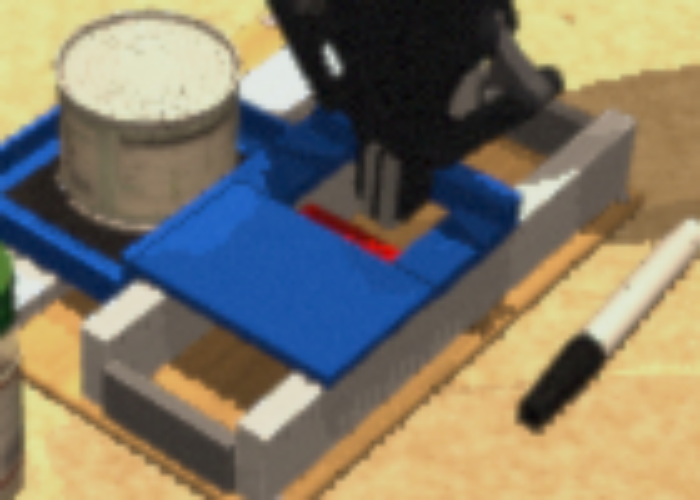

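>>> apply_moves --targets '[-0.002,-0.015,0.002,0,0,0,0,-0.004,-0.035,0.004,0,0,0,0,-0.006,-0.057,0.006,0,0,0,0,-0.006,-0.08,0.006,0,0,0,0,-0.006,-0.103,0.006,0,0,0,0,-0.006,-0.126,0.006,0,0,0,0,-0.006,-0.149,0.006,0,0,0,0,-0.006,-0.172,0.006,0,0,0,0,-0.006,-0.195,0.006,0,0,0,0,-0.006,-0.218,0.006,0,0,0,0,-0.006,-0.238,0.006,0,0,0,0,-0.006,-0.25,0.006,0,0,0,0]'

```text
clock: 6.07
eef_pos: [0.475, 0.312, 0.0428]
tool_rot: [0.092, 0.702, -0.092, 0.7]
ft_force: [-1.2, 4.7, -2.5]
grip_width: 0.0001
```

```bash
python3 st.py -.125 .046
```

```text
6.0667 pos [0.475  0.312  0.0428] slide mm [  -1.2 -102.    42.8] F [-1.22  4.69 -2.49] Fs [-2.39  4.21] w 5.629394335315324e-05 q [ 0.58  0.52 -0.1   0.95  0.    2.41]
[-0.0129 -0.092   0.0048] [ 0.0016 -0.0036  0.0002]
```

>>> apply_moves --targets '[0,-0.015,0,0,0,0,0,0,-0.03,0,0,0,0,0,0,-0.045,0,0,0,0,0,0,-0.06,0,0,0,0,0,0,-0.07,0,0,0,0,0,0,-0.078,0,0,0,0,0,0,-0.084,0,0,0,0,0,0,-0.084,0,0,0,0,0]'

```text
clock: 6.73
eef_pos: [0.4715, 0.2916, 0.044]
tool_rot: [0.092, 0.7, -0.092, 0.702]
ft_force: [0.7, 0.7, 0.3]
grip_width: -0.0001
```

```bash
python3 st.py -.125 .046;python3 - <<'E'
from h import *
from workcell import bot
im,d=bot.camera("side")
im=cv2.resize(im[200:300,310:450],None,fx=5,fy=5)
cv2.imwrite("pics/side5.png",im[:,:,::-1])
E
```

```text
6.7333 pos [0.4715 0.2916 0.044 ] slide mm [   0.6 -122.6   44. ] F [0.68 0.67 0.27] Fs [0.48 0.82] w -7.469201302289646e-05 q [ 0.55  0.49 -0.14  0.93 -0.    2.39]
[-0.008  -0.0096 -0.0025] [-0.0002  0.0043 -0.0006]
```

View pics/side5.png

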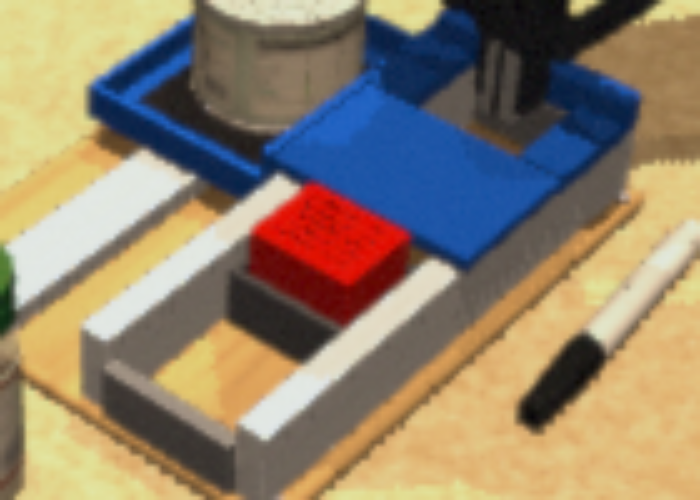

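The plunger has sprung up behind the tray. I'll back off the bar and lift away.

>>> apply_moves --targets '[0,0.012,0,0,0,0,0,0,0.02,0,0,0,0,0,-0.06,0.02,0,0,0,0,0,-0.15,0.02,0,0,0,0,0,-0.3,0.02,0,0,0,0,0,-0.45,0.02,0,0,0,0,0,-0.6,0.02,0,0,0,0,0,-0.6,0.02,0,0,0,0,0,-0.6,0.02,0,0,0,0,0]'

```text
clock: 7.53
eef_pos: [0.4743, 0.2985, 0.1972]
tool_rot: [0.094, 0.699, -0.09, 0.704]
ft_force: [-1.4, 0.1, -0.5]
grip_width: 0.0001
```

>>> apply_moves --targets '[0,-0.5,0,0,0,0,0,0,-0.5,0,0,0,0,0,0,-0.5,0,0,0,0,0,0,-0.5,0,0,0,0,0,0,-0.5,0,0,0,0,0,0,-0.5,0,0,0,0,0,0,-0.5,0,0,0,0,0]'

```text
clock: 8.12
eef_pos: [0.4403, 0.1773, 0.1931]
tool_rot: [0.092, 0.701, -0.091, 0.701]
ft_force: [-0.2, 0.2, 0.3]
grip_width: -0.0
```

```bash
python3 st.py;python3 - <<'E'
from h import *
from workcell import bot
im,d=bot.camera("top"); p=bot.camera_params("top")
P=pts(p,d,d>0); hsv=cv2.cvtColor(im,cv2.COLOR_RGB2HSV)
box=np.zeros(d.shape,bool); box[170:340,280:480]=1
red=box&((hsv[...,0]<8)|(hsv[...,0]>172))&(hsv[...,1]>150)&(hsv[...,2]>80)
print("red",np.median(pts(p,d,red),0))
b=box&(hsv[...,0]>100)&(hsv[...,0]<125)&(hsv[...,1]>150)&(hsv[...,2]>60)
for nm,(dd,pp,ii) in dict(new=(d,p,im),old=(lambda t:(t[1],t[2],t[0]))(pickle.load(open("top0.pkl","rb")))).items():
    h=cv2.cvtColor(ii,cv2.COLOR_RGB2HSV)
    b=box&(h[...,0]>100)&(h[...,0]<125)&(h[...,1]>150)&(h[...,2]>60)
    Q=pts(pp,dd,b); Q=Q[(Q[:,2]>.048)&(Q[:,2]<.07)]; s=(Q[:,:2]-C)@SY[:2]; print(nm,"plate y span",np.percentile(s,[.5,99.5]))
cv2.imwrite("pics/top6.png",im[:,:,::-1])
im,d=bot.camera("side"); cv2.imwrite("pics/side6.png",im[:,:,::-1])
E
```

```text
8.1167 pos [0.4403 0.1773 0.1931] slide mm [ 1.000e-01 -2.410e+02  1.931e+02] F [-0.23  0.22  0.34] Fs [-0.28  0.16] w -1.3519979571902515e-06 q [ 0.38  0.21 -0.14  1.22  0.    2.21]
[-0.0258  0.9402  0.001 ] [ 0.0032  0.0014 -0.0038]
red [0.50211566 0.41025613 0.0573212 ]
new plate y span [-0.14315964 -0.0241713 ]
old plate y span [-0.03281432  0.08572577]
```

View pics/top6.png

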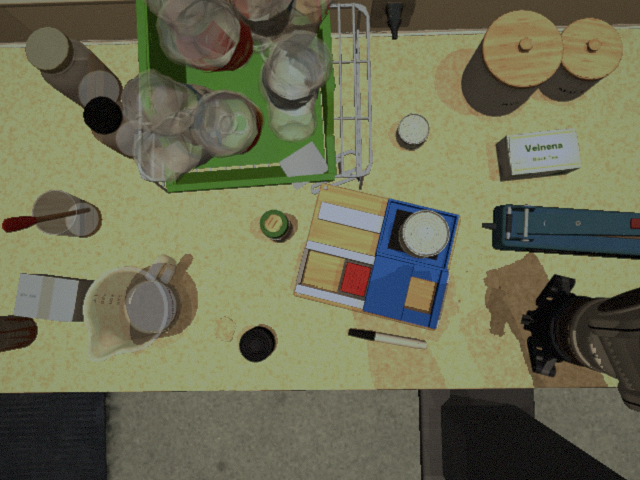

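View pics/side6.png

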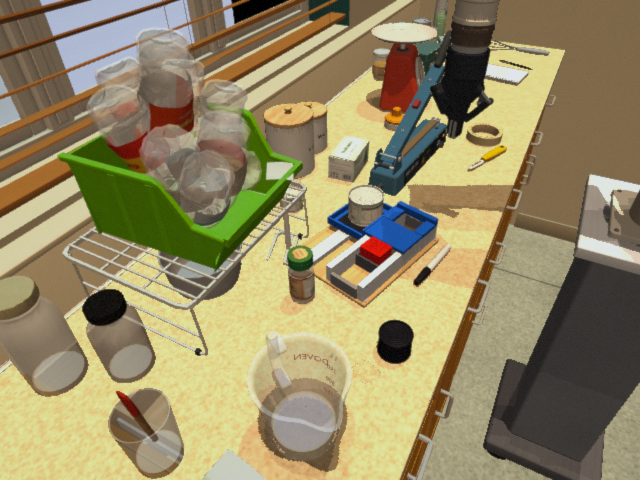

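```bash
python3 - <<'E'
from h import *
from workcell import bot
p=bot.camera_params("top"); v=ray(p,[[424,233]],.085)[0][:2]-C; print(v@SX[:2]-.1,v@SY[:2]+.0835)
print(np.abs(bot.get_obs()["joint_vel"]).max()); bot.job_done()
E
```

```text
-0.002490540416321879 -0.005259189795541769
0.0027119127159142865
the job is handed in; nothing more can be done
```

The tray is locked at the far end with the plunger up behind it, and I handed the job in at about 8.2 s of the 43 s allowed.

With the fingers shut, I pressed the plunger to about 43 mm, which is fully down. I then pushed the bar along -y until the plunger sprang up behind the tray, backed off and lifted the hand away.

**Last checks, by camera:**
- **Tray:** it moved about 110 mm; more than 105 mm was needed.
- **Plunger:** its top is at 57 mm, so fully up.
- **Tin:** it stands upright, about 6 mm from the tray's centre.
- **Spice jar and marker:** they look unmoved in the top and side pictures.
- **Robot:** it is clear of everything, with the wrist force near zero.

**Disagreement:** the wrist camera placed the plunger about 2 mm from where the top and side cameras did. That is within the stated calibration, so I aimed between them. No check failed.

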